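# Clear the tube rack off the cold box and shut its cover

## Robot

A 6-joint arm with a two-finger parallel gripper is mounted at the origin on the work surface. World frame = base frame: x ahead of the robot, y to its left, z up, the work surface at z = 0. Lengths are in m, angles in rad, forces in N, time in s.
With the tool pointing down it reaches from about 0.4 to 0.825 m from the base axis. Payload 7 kg.
Tool frame: the origin (TCP) lies between the finger pads; the fingertips stand 25 mm ahead of it and the grasp point (between the pads) lies 6 mm ahead of it (manip.tip_reach is the distance from the TCP to the fingertips, in m); z points along the fingers, y is the direction in which the jaws open and shut (so a half turn about z gives the same grasp; the last joint's range is limited). The gripper opens to 88 mm and grips with 3 to 60 N. Pads are 19 mm wide; open, the fingers measure 130 mm over their backs; the gripper's body (78 mm by 193 mm) begins 47 mm behind the grasp point.
Start: joints at [1.406, 0.359, 0.012, 0, -1.224, -0.288], TCP at [0.295, 0.607, 0.252] pointing down, gripper open.
Joint ranges: [-3.07, 3.07], [-1.43, 2.12], [-1.02, 1.25], [-3.03, 1.67], [-3.05, -0], [-3.03, 3.03]. Speed limits (rad/s): [2.39, 2.39, 3.01, 3.14, 3.14, 3.14].

## Interface

Orientations are given as a 3x3 rotation matrix whose columns are the frame's x, y, z axes.
In Python, from rig import get_obs, optics, workorder, spot_in, manip gives the robot as it stands. The module is installed in compiled form; this text tells all that it offers.
- The arm moves only by the shell command python3 -m inch 'ROWS'. ROWS is JSON, a list of rows, each an object with "rot": the turn, a rotation vector about the tool's x, y, z in degrees, a list of three; "translation": the shift along the tool's x, y, z in m, a list of three; "grip": the gripper command: -1 is fully open, 1 is shut, values between are in proportion. A call has 1 to 8 rows; each row is the pose to reach, as a shift and turn from the pose commanded when the call began, along the tool's axes at that moment; what a row does not reach only later rows make up. A row lasts 1/8 s, in which the tool goes at most 62.5 mm and 10.7 degrees, less where a joint would pass 70% of its speed; a pose out of reach is approached as far as the arm can. A call with a gripper value outside its range is refused whole. The fingers move at their own pace and stop on an object; the grip force is fixed at half the most. Time passes only in rows, so rows that repeat a pose let the fingers close. It gives the time, the measured TCP pose, the force and the opening at its end, in the units of the state.
- get_obs(): the state, without advancing time (a new reading comes with each control period).
- optics.capture(name): name is "side" or "top" or "wrist"; returns the picture (400x640x3 uint8, red, green, blue); there is no depth.
- optics.camera_model(name): a dict with "fov_y" (degrees; the focal length in pixels is half the picture's height over the tangent of half this angle, whatever the lens; pixels are square), "cx", "cy" (the principal point, pixels), "position" and "attitude" of the camera in the world; the wrist camera has in their place "T_tool_cam" (4x4, takes a point from camera to tool coordinates, whose origin is the TCP and whose axes are the flange's). Camera axes: x right, y down, z forward; pixel columns grow to the right and rows downward; lengths in m; the calibration is good to about 2 mm. A picture is of the moment at which its call begins: read the wrist's pose just before it. camera_model takes no time and is no camera call.
- workorder.sign_off(): hands the job in, once; it reports no verdict.
Trained networks look in the newest picture that a camera, given by its name, has taken for a name from the list of things; names that differ only in an ending like _2 or _b are one class to them, and where a whole thing is asked for, a point or a joint stands for the part that bears it (a point fixed in the world has none). Each returns a list of dicts, best first, with "p" (0 to 1); they miss things now and then, are a little off and sometimes report something else, mostly with a low value. They report only what shows in the picture. A call takes as long as a camera call. They do not tell look-alikes from the thing itself.
- spot_in(camera, target): "rect" ([left, top, width, height] in pixels, round what is visible of it).
The state is a dict: "time": time; "joints": joint angles; "dq": joint speeds; "joint_efforts": joint torques, N m; "tcp_pos": TCP position; "eef_rot": TCP orientation; "ft_force": force on the tool from outside, world axes, zero at the start; "ft_torque": the same for the moment, N m; "gripper_width": finger opening in m.
Only numpy, scipy, OpenCV 4.12 (cv2) and the standard library are available. Lean on these libraries where they do the work, as an engineer would, in place of code of your own. Each camera call takes 0.05 s, during which the arm holds its last target.

## Task

The open cold box has to be covered, but the blue tube rack has been parked across it and blocks the cover. Lift the rack off, keeping it upright, and set it down (do not drop it) so that it stands flat inside the shallow green tray; then slide the cold box's grey cover fully shut without slamming it. Leave the bottles, tip boxes and beaker where they are.

Things in the scene. Friction and masses are not known exactly. Their poses are not given: they have to be found in the camera images.
- coldbox: White cold box fixed to the bench, 120 (x) x 260 (y) x 60 mm high; origin at the centre of its underside. Its -y half is the open well (tubes with coloured caps just below the rim), its +y half a deck on which the open cover stands. An end lip at the -y end rises 8 mm above the 60 mm rim. Its x axis points across the box, its y axis along the slide, z up. It and the tray swap sides from run to run.
- cover (a joint): Sliding grey cover of the cold box, a plate 116 x 120 mm, 7 mm thick, just above the rim. Value in m: 0 = fully shut (over the well), 0.12 = fully open; it grows as the cover moves along the cold box's +y. Starts between 0.10 and 0.12. Friction about 2 N plus light damping; stays where it is left and has hard stops at both ends.
- cover_grip (a point): Centre of the cover's upright black handle, a bar 70 mm long (along the cold box's x), 14 mm thick (along its y) and 34 mm tall, standing on the cover. This point is 20 mm above the plate, 14 mm below the bar's top and 88 mm above the bench.
- rack: Blue tube rack, a loose block 150 (x) x 50 (y) x 55 mm high, with green and white tube caps rising 10 mm above its top; 0.14 to 0.28 kg. Origin at the centre of its underside, z up. It starts standing on the cold box's rim (60 mm above the bench), across the open well, its long x axis roughly along the cold box's x. Can be gripped across its 50 mm width.
- tray: Shallow green tray fixed to the bench, 200 (x) x 130 (y) x 14 mm high outside, walls and floor 5 mm thick, so inside 190 x 120 mm and 9 mm deep; origin at the centre of its underside. The rack fits only with its long axis along the tray's long x axis, either way round.
- tray_in (a point): Centre of the tray's inner floor, 5 mm above the bench; axes as the tray's.
- amber_bottle: Bystander: loose amber bottle, 44 mm diameter, 105 mm tall, origin at the centre of its underside, standing between the cold box and the tray.
- clear_bottle: Bystander: loose clear jar with a blue cap, 48 mm diameter, 95 mm tall, origin at the centre of its underside, standing between the cold box and the tray.
- tip_box_blue: Bystander: loose tip box, blue with white top, 85 x 122 x 65 mm high, origin at the centre of its underside, at the far side of the bench.
- tip_box_grey: Bystander: loose tip box, grey with white top, 85 x 122 x 65 mm high, origin at the centre of its underside, at the far side of the bench.
- beaker: Bystander: loose clear beaker, 70 mm diameter, 90 mm tall, origin at the centre of its underside, at the far side of the bench.
Not all that is in view belongs to the job. Of the things shaped like the tray, the green one is meant.

How it is judged:
By the outcome, as a careful person would: the job done as asked, in the order asked, and still so for the second after the job is handed in, with the robot touching nothing.
It also fails if it takes over 64 s, if anything falls off the work surface, if the arm or the gripper's body presses on something with over 40 N, if the wrist force passes 120 N, or if a joint passes its speed limit or range.

## Working session

There is one attempt and no reset: what is moved stays moved. The work goes in short steps, Python scripts to look and compute and a shell command to move; the robot and the scene stay as the last step left them, time stands still between calls to the robot, and variables do not carry over. Pictures are saved under pics/ and viewed, and the job is handed in when it is done.

```bash
mkdir -p pics
python3 - <<'E'
from rig import get_obs, optics, spot_in
import cv2,numpy as np
o=get_obs();print({k:np.round(v,3).tolist() for k,v in o.items()})
for c in ["top","side","wrist"]:
    im=optics.capture(c);cv2.imwrite(f"pics/{c}0.png",im[:,:,::-1])
    print(c,{k:np.round(v,4).tolist() for k,v in optics.camera_model(c).items() if not isinstance(v,str)})
    if c!="wrist":
        for t in ["coldbox","cover","rack","tray","cover_grip","amber_bottle","clear_bottle"]:
            print(t,[(np.round(d["rect"]).tolist(),round(d["p"],2)) for d in spot_in(c,t)][:4])
E
```

```text
{'time': 0.0, 'joints': [1.406, 0.359, 0.011, -0.0, -1.224, -0.288], 'dq': [-0.001, -0.0, 0.0, 0.001, 0.002, -0.001], 'joint_efforts': [-0.001, -58.272, 29.305, 6.997, 0.007, -0.0], 'tcp_pos': [0.295, 0.607, 0.251], 'eef_rot': [[0.899, -0.438, -0.001], [-0.438, -0.899, -0.002], [0.0, 0.002, -1.0]], 'ft_force': [0.28, 0.429, 0.386], 'ft_torque': [-0.02, 0.037, 0.033], 'gripper_width': 0.088}
top {'fov_y': 56.4045, 'cx': 320.7383, 'cy': 198.3692, 'position': [0.3394, -0.0374, 0.9952], 'attitude': [[0.0139, -0.9814, 0.1917], [-0.9999, -0.0139, 0.001], [0.0017, -0.1917, -0.9815]]}
coldbox [([174.0, 153.0, 110.0, 62.0], 0.93)]
cover [([187.0, 157.0, 47.0, 50.0], 0.9)]
rack [([238.0, 143.0, 34.0, 65.0], 0.89), ([299.0, 157.0, 20.0, 24.0], 0.71)]
tray [([372.0, 170.0, 59.0, 77.0], 0.9), ([386.0, 263.0, 75.0, 94.0], 0.69)]
cover_grip [([187.0, 156.0, 52.0, 54.0], 0.89)]
amber_bottle [([293.0, 233.0, 22.0, 22.0], 0.52)]
clear_bottle [([300.0, 156.0, 17.0, 26.0], 0.86)]
side {'fov_y': 57.9882, 'cx': 316.3901, 'cy': 208.3029, 'position': [0.3507, 0.4753, 0.7743], 'attitude': [[-0.9544, -0.2395, 0.1781], [-0.2984, 0.757, -0.5814], [0.0044, -0.608, -0.7939]]}
coldbox [([158.0, 216.0, 66.0, 66.0], 0.7), ([212.0, 266.0, 82.0, 102.0], 0.67)]
cover [([214.0, 282.0, 75.0, 66.0], 0.93)]
rack [([224.0, 240.0, 73.0, 34.0], 0.72)]
tray [([297.0, 144.0, 76.0, 45.0], 0.64), ([389.0, 153.0, 80.0, 44.0], 0.6)]
cover_grip []
amber_bottle [([343.0, 223.0, 14.0, 34.0], 0.87)]
clear_bottle [([268.0, 200.0, 20.0, 34.0], 0.83)]
wrist {'fov_y': 64.9502, 'cx': 323.2231, 'cy': 197.2777, 'T_tool_cam': [[0.0009, -0.9669, -0.2552, 0.0684], [1.0, 0.0006, 0.0011, -0.0009], [-0.0009, -0.2552, 0.9669, -0.1336], [0.0, 0.0, 0.0, 1.0]]}
```

View pics/top0.png

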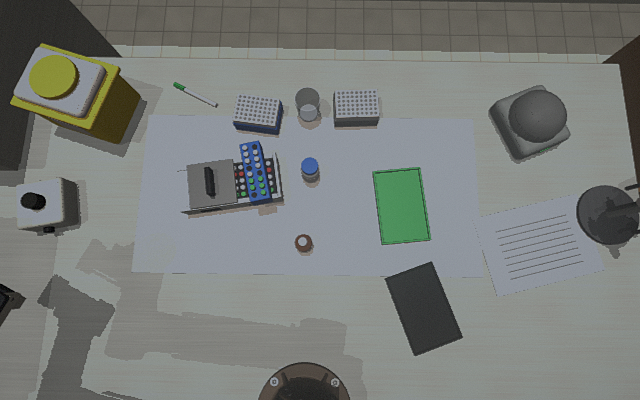

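View pics/side0.png

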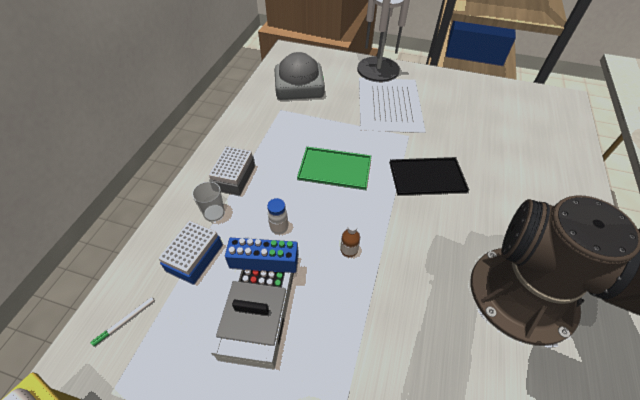

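View pics/wrist0.png

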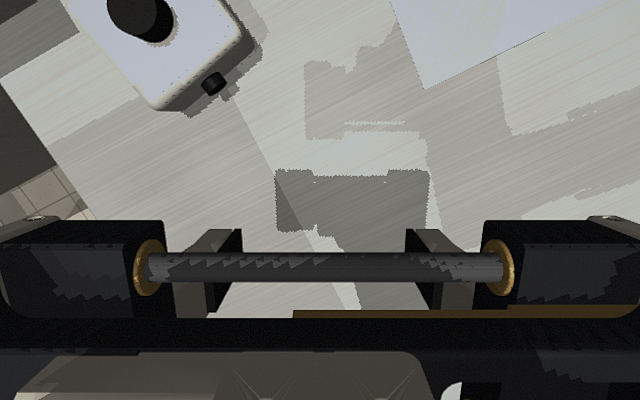

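Run:
```python
from rig import optics
for c in ["top","side","wrist"]:
    m=optics.camera_model(c);print(c,[(k,m[k]) for k in m if k not in("position","attitude","T_tool_cam")])
import cv2
im=cv2.imread("pics/top0.png")[130:380,160:480];cv2.imwrite("pics/top0z.png",cv2.resize(im,(768,600),interpolation=cv2.INTER_CUBIC))
```

```text
top [('fov_y', 56.40452550765632), ('cx', 320.7382815755978), ('cy', 198.3692080908723)]
side [('fov_y', 57.98816591017931), ('cx', 316.39005780554885), ('cy', 208.30294549240978)]
wrist [('fov_y', 64.95017399890408), ('cx', 323.2230584017548), ('cy', 197.27767019146597)]
```

View pics/top0z.png

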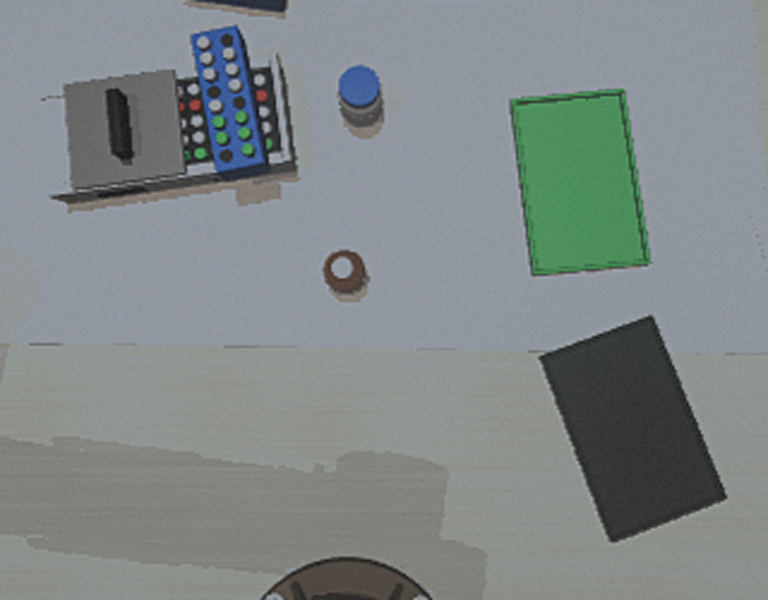

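```bash
cat > h.py <<'E'
import numpy as np,cv2
from scipy.optimize import minimize
from rig import optics,get_obs
def cam(c,obs=None):
    m=optics.camera_model(c); f=200/np.tan(np.radians(m["fov_y"]/2))
    K=np.array([[f,0,m["cx"]],[0,f,m["cy"]],[0,0,1]])
    if c=="wrist":
        T=np.array(m["T_tool_cam"]);R=np.array(obs["eef_rot"]);p=np.array(obs["tcp_pos"])
        return K,R@T[:3,:3],R@T[:3,3]+p
    return K,np.array(m["attitude"]),np.array(m["position"])
def proj(cm,P):
    K,R,p=cm;q=(np.atleast_2d(P)-p)@R; q=q@K.T; return q[:,:2]/q[:,2:]
def back(cm,uv,z):
    K,R,p=cm;uv=np.atleast_2d(uv);d=np.c_[uv,np.ones(len(uv))]@np.linalg.inv(K).T@R.T
    return p+d*((z-p[2])/d[:,2])[:,None]
def box(x,y,a,sx,sy,z0,z1):
    c,s=np.cos(a),np.sin(a)
    return np.array([[x+c*u*sx/2-s*v*sy/2,y+s*u*sx/2+c*v*sy/2,z] for u in(-1,1) for v in(-1,1) for z in(z0,z1)])
def rast(cm,P,S=4,shape=(400,640)):
    h=cv2.convexHull(proj(cm,P).astype(np.float32))
    im=np.zeros(shape,np.uint8);cv2.fillConvexPoly(im,np.round((h+0.0)*16).astype(np.int32),255,cv2.LINE_AA,4);return im.astype(float)/255
def hullmask(m):
    n,l,st,_=cv2.connectedComponentsWithStats(cv2.morphologyEx(m.astype(np.uint8),cv2.MORPH_CLOSE,np.ones((5,5))))
    i=1+np.argmax(st[1:,4]);o=np.zeros(m.shape,np.uint8)
    cs=cv2.findContours((l==i).astype(np.uint8),0,2)[0];h=cv2.convexHull(np.vstack(cs));cv2.fillConvexPoly(o,h,1);return o.astype(float)
def fit(cms,masks,x0,dims):
    def cost(v): 
        return sum(np.abs(rast(c,box(*v[:2],v[2],*dims))-m).sum() for c,m in zip(cms,masks))
    best=None
    for k in range(3):
        r=minimize(cost,x0,method="Nelder-Mead",options=dict(initial_simplex=np.array([x0]+[np.array(x0)+d for d in np.diag([.02,.02,.1])/(1+k)]),xatol=1e-4,fatol=.2,maxiter=400))
        x0=r.x
    return r.x,r.fun
E
python3 - <<'E'
from h import *
ims={c:cv2.imread(f"pics/{c}0.png").astype(int) for c in("top","side")}
cm={c:cam(c) for c in ims}
def sub(m,x,y,w,h):
    o=np.zeros_like(m);o[y:y+h,x:x+w]=m[y:y+h,x:x+w];return o
blue={};green={}
for c,im in ims.items():
    b,g,r=im[...,0],im[...,1],im[...,2]
    blue[c]=(b>r+50)&(b>g+30);green[c]=(g>b+25)&(g>r+40)
blue={"top":hullmask(sub(blue["top"],230,135,50,75)),"side":hullmask(sub(blue["side"],220,230,82,45))}
green={"top":hullmask(sub(green["top"],360,160,85,95)),"side":hullmask(sub(green["side"],290,140,90,55))}
for n,M,d,z in(("rack",blue,(.15,.05,.06,.115),.115),("tray",green,(.2,.13,0,.014),.014)):
    c0=np.mean(np.argwhere(M["top"]>0),0)[::-1];x0=[*back(cm["top"],c0,z)[0,:2],0]
    for cs in(["top"],["side"],["top","side"]):
        x,f=fit([cm[c] for c in cs],[M[c] for c in cs],x0,d);print(n,cs,np.round(x,4),np.degrees(x[2]).round(1),round(f),[M[c].sum() for c in cs])
zz=lambda u,v:(160+u/2.4,130+v/2.4)
print("tray corners",back(cm["top"],[zz(511,99),zz(625,90),zz(650,264),zz(532,276)],.014).round(3))
print("handle top",back(cm["top"],[zz(107,90),zz(123,89),zz(132,156),zz(118,158)],.101).round(3))
print("cover corners",back(cm["top"],[zz(64,85),zz(174,70),zz(187,178),zz(70,188)],.067).round(3))
im=cv2.imread("pics/side0.png")[200:380,150:350];cv2.imwrite("pics/side0z.png",cv2.resize(im,None,fx=3.2,fy=3.2,interpolation=cv2.INTER_CUBIC))
E
```

```text
rack ['top'] [0.5858 0.1308 0.2739] 15.7 288 [np.float64(1238.0)]
rack ['side'] [0.5786 0.1283 0.2254] 12.9 268 [np.float64(2209.0)]
rack ['top', 'side'] [0.5814 0.1291 0.2646] 15.2 567 [np.float64(1238.0), np.float64(2209.0)]
tray ['top'] [ 0.5182 -0.2523  0.1083] 6.2 189 [np.float64(3642.0)]
tray ['side'] [ 0.5185 -0.2516  0.1165] 6.7 178 [np.float64(2389.0)]
tray ['top', 'side'] [ 0.5186 -0.2525  0.107 ] 6.1 369 [np.float64(3642.0), np.float64(2389.0)]
tray corners [[ 0.608 -0.177  0.014]
 [ 0.621 -0.307  0.014]
 [ 0.424 -0.327  0.014]
 [ 0.409 -0.198  0.014]]
handle top [[0.588 0.253 0.101]
 [0.589 0.236 0.101]
 [0.519 0.222 0.101]
 [0.517 0.236 0.101]]
cover corners [[0.602 0.31  0.067]
 [0.621 0.193 0.067]
 [0.503 0.173 0.067]
 [0.49  0.295 0.067]]
```

View pics/side0z.png

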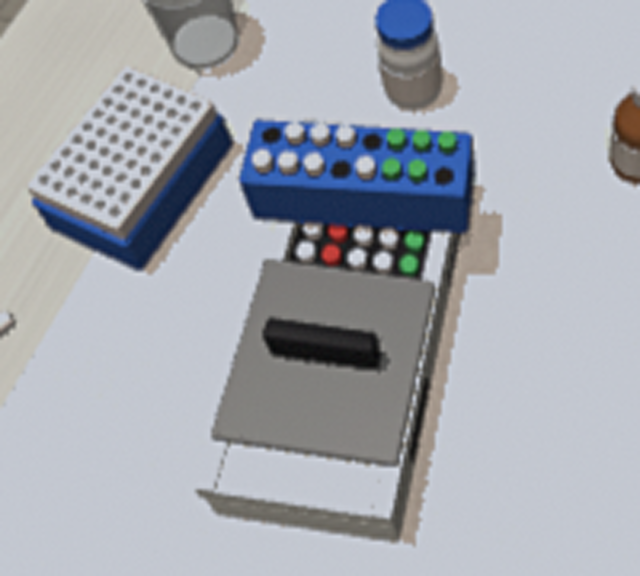

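```bash
python3 -m inch '[{"rot":[0,0,-10],"translation":[0.05,0.033,0],"grip":-1},{"rot":[0,0,-20],"translation":[0.1,0.066,0],"grip":-1},{"rot":[0,0,-30],"translation":[0.15,0.1,0],"grip":-1},{"rot":[0,0,-41],"translation":[0.2,0.133,0],"grip":-1},{"rot":[0,0,-41],"translation":[0.25,0.166,0],"grip":-1},{"rot":[0,0,-41],"translation":[0.3,0.2,0],"grip":-1},{"rot":[0,0,-41],"translation":[0.35,0.233,0],"grip":-1},{"rot":[0,0,-41],"translation":[0.4,0.266,0],"grip":-1}]'; python3 -c "
from rig import get_obs;import numpy as np
o=get_obs();R=np.array(o['eef_rot']);print(o['joints'],R.round(3),o['tcp_pos']);print(R.T@(np.array([.581,.129,.25])-o['tcp_pos']))"
```

```text
time: 1.85
tcp_pos: [0.5394, 0.1911, 0.252]
eef_rot: [[0.966, 0.26, 0.001], [0.26, -0.966, 0.0], [0.001, -0.0, -1.0]]
ft_force: [0.9, 1.2, 0.3]
gripper_width: 0.0877
[ 6.82297023e-01  1.89905852e-01 -2.19591481e-01  1.12568657e-04
 -1.16042994e+00  1.15160211e+00] [[ 0.966  0.26   0.001]
 [ 0.26  -0.966  0.   ]
 [ 0.001 -0.    -1.   ]] [0.53941418 0.19108486 0.25198184]
[0.02400302 0.07076551 0.00198355]
```

```bash
python3 -m inch '[{"rot":[0,0,0],"translation":[0.012,0.036,0],"grip":-1},{"rot":[0,0,0],"translation":[0.024,0.07,0],"grip":-1},{"rot":[0,0,0],"translation":[0.024,0.07,0],"grip":-1}]'
python3 - <<'E'
from h import *
o=get_obs();im=optics.capture("wrist")[:,:,::-1];cv2.imwrite("pics/w1.png",im)
import pickle;pickle.dump(o,open("w1.pkl","wb"))
E
```

```text
time: 2.22
tcp_pos: [0.5809, 0.1294, 0.2513]
eef_rot: [[0.966, 0.257, -0.0], [0.257, -0.966, -0.0], [-0.0, 0.0, -1.0]]
ft_force: [0.4, 0.2, 0.1]
gripper_width: 0.0876
```

View pics/w1.png

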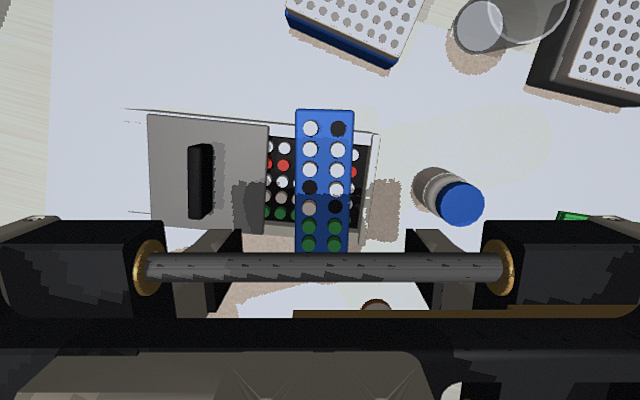

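Run:
```python
from h import *
import pickle
o=pickle.load(open("w1.pkl","rb"));cm=cam("wrist",o)
im=cv2.imread("pics/w1.png").astype(int);b,g,r=im[...,0],im[...,1],im[...,2]
m=(b>r+40)&(b>g+25);m[:, :280]=0;m[:,370:]=0;m[:105]=0;m[250:]=0
for row in range(115,250,12):
    c=np.flatnonzero(m[row]); 
    if len(c):
        P=back(cm,[(c[0],row),(c[-1]+1,row)],.115);print(row,c[0],c[-1],P[:,:2].round(4).tolist(),np.linalg.norm(P[1]-P[0]).round(4))
rr=np.flatnonzero(m[:,320]);print(rr[0]);print(back(cm,[(296,rr[0]),(354,rr[0])],.115).round(4))
# handle top, dark
hd=(im.sum(2)<90);hd[:, :180]=0;hd[:,218:]=0;hd[:135]=0;hd[222:]=0
ys,xs=np.nonzero(hd);print(xs.min(),xs.max(),ys.min(),ys.max(),cv2.minAreaRect(np.c_[xs,ys].astype(np.float32)))
cv2.imwrite("pics/w1z.png",cv2.resize(cv2.imread("pics/w1.png")[95:265,110:400],None,fx=2.7,fy=2.7,interpolation=cv2.INTER_CUBIC))
```

```text
115 295 353 [[0.6407, 0.17], [0.6534, 0.1227]] 0.049
127 295 353 [[0.6313, 0.1677], [0.644, 0.1199]] 0.0495
139 295 352 [[0.6216, 0.1654], [0.6343, 0.1179]] 0.0491
151 295 351 [[0.6118, 0.163], [0.6243, 0.1159]] 0.0488
163 295 351 [[0.6017, 0.1606], [0.6144, 0.113]] 0.0492
175 295 350 [[0.5915, 0.1581], [0.6041, 0.1109]] 0.0488
187 295 350 [[0.5811, 0.1556], [0.5938, 0.1079]] 0.0493
199 295 349 [[0.5704, 0.153], [0.583, 0.1057]] 0.0489
211 295 349 [[0.5596, 0.1504], [0.5723, 0.1026]] 0.0494
223 295 348 [[0.5485, 0.1477], [0.5611, 0.1003]] 0.049
235 295 347 [[0.5372, 0.1449], [0.5497, 0.0979]] 0.0486
247 295 346 [[0.5256, 0.1421], [0.538, 0.0955]] 0.0482
109
[[0.6456 0.1704 0.115 ]
 [0.658  0.124  0.115 ]]
188 212 144 218 ((199.99998474121094, 180.99996948242188), (23.999996185302734, 73.99998474121094), 0.0)
```

View pics/w1z.png

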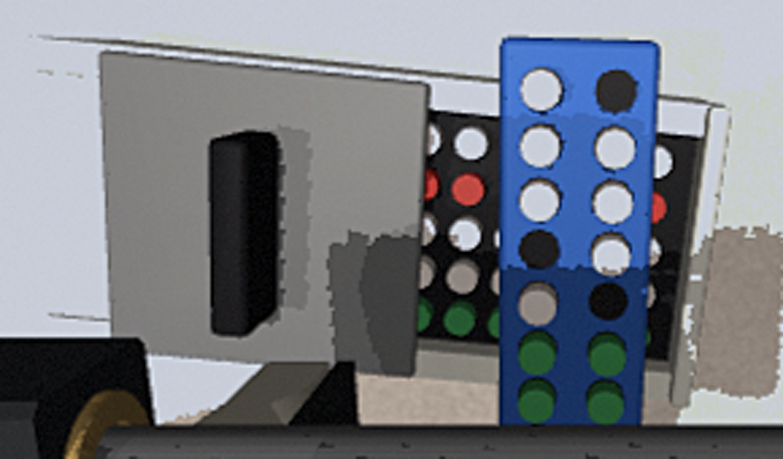

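```bash
python3 -m inch '[{"rot":[0,0,1.4],"translation":[-0.002,-0.001,0.04],"grip":-1},{"rot":[0,0,1.4],"translation":[-0.002,-0.001,0.08],"grip":-1},{"rot":[0,0,1.4],"translation":[-0.002,-0.001,0.12],"grip":-1},{"rot":[0,0,1.4],"translation":[-0.002,-0.001,0.14],"grip":-1},{"rot":[0,0,1.4],"translation":[-0.002,-0.001,0.15],"grip":-1},{"rot":[0,0,1.4],"translation":[-0.002,-0.001,0.151],"grip":-1}]' && python3 -m inch '[{"rot":[0,0,0],"translation":[0,0,0],"grip":1},{"rot":[0,0,0],"translation":[0,0,0],"grip":1},{"rot":[0,0,0],"translation":[0,0,0],"grip":1},{"rot":[0,0,0],"translation":[0,0,0],"grip":1},{"rot":[0,0,0],"translation":[0,0,0],"grip":1},{"rot":[0,0,0],"translation":[0,0,0],"grip":1}]'
```

```text
time: 3.02
tcp_pos: [0.5776, 0.1323, 0.1005]
eef_rot: [[0.972, 0.237, -0.0], [0.237, -0.972, -0.0], [-0.0, 0.0, -1.0]]
ft_force: [-0.3, 1.3, 0.6]
gripper_width: 0.0877
time: 3.78
tcp_pos: [0.578, 0.1316, 0.1009]
eef_rot: [[0.972, 0.236, 0.0], [0.236, -0.972, -0.0], [0.0, 0.0, -1.0]]
ft_force: [-0.2, -2.0, 3.9]
gripper_width: 0.0497
```

```bash
python3 -m inch '[{"rot":[0,0,0],"translation":[0,0,-0.006],"grip":1},{"rot":[0,0,0],"translation":[0,0,-0.02],"grip":1},{"rot":[0,0,0],"translation":[0,0,-0.045],"grip":1},{"rot":[0,0,0],"translation":[0,0,-0.07],"grip":1},{"rot":[0,0,0],"translation":[0,0,-0.095],"grip":1},{"rot":[0,0,0],"translation":[0,0,-0.115],"grip":1},{"rot":[0,0,0],"translation":[0,0,-0.128],"grip":1},{"rot":[0,0,0],"translation":[0,0,-0.13],"grip":1}]'
python3 - <<'E'
from h import *
o=get_obs();im=optics.capture("side")[:,:,::-1];w=optics.capture("wrist")[:,:,::-1];t=optics.capture("top")[:,:,::-1]
cv2.imwrite("pics/side2.png",np.vstack([cv2.resize(im[120:320,100:500],(800,400))[:300],cv2.resize(w[:300],(640,300)).repeat(1,1)[:, :].copy() if 0 else np.pad(cv2.resize(w[:300],(640,300)),((0,0),(80,80),(0,0)))]))
cv2.imwrite("pics/top2.png",t);print(o["tcp_pos"],o["ft_force"],o["ft_torque"],o["gripper_width"])
R=o["eef_rot"];print(R.T@(np.array([.5186,-.2525,0])-o["tcp_pos"]))
E
```

```text
time: 4.78
tcp_pos: [0.578, 0.1321, 0.2316]
eef_rot: [[0.972, 0.236, 0.001], [0.236, -0.972, 0.001], [0.002, -0.001, -1.0]]
ft_force: [0.7, 0.1, -3.3]
gripper_width: 0.0501
[0.57800859 0.1320876  0.23160995] [ 0.72651781  0.07493585 -3.33570721] [-0.02391732 -0.08009476  0.02165375] 0.050132573777715364
[-0.14893599  0.3597978   0.23117913]
```

View pics/side2.png

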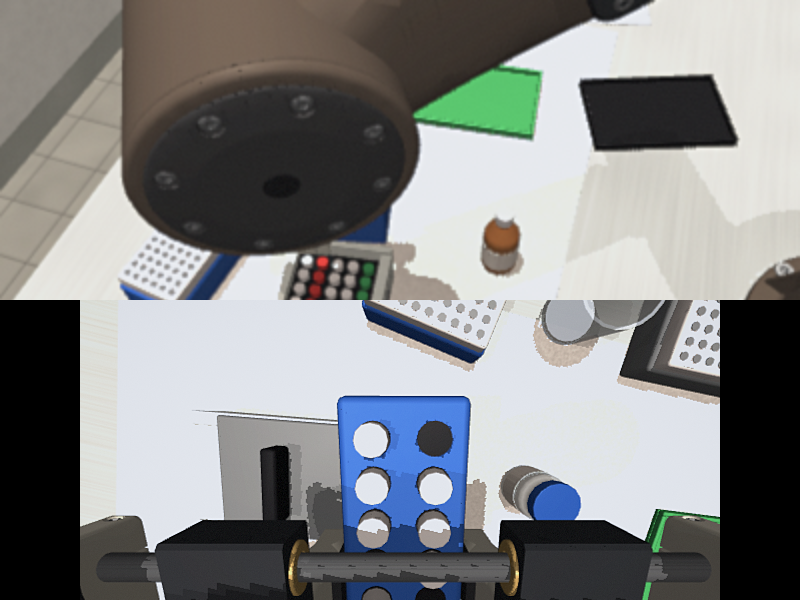

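View pics/top2.png

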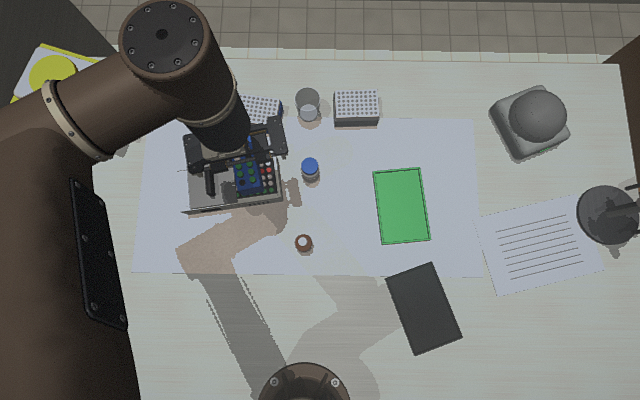

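Run:
```python
from h import *
o=get_obs();cm=cam("wrist",o);P=back(cm,[(259,98),(389,98)],o["tcp_pos"][2]+.0141)
print(((P-o["tcp_pos"])@o["eef_rot"]).round(4), np.degrees(np.arctan2(o["eef_rot"][1,0],o["eef_rot"][0,0])),o["joints"].round(2))
```

```text
[[ 0.0746 -0.0239 -0.0142]
 [ 0.0747  0.0233 -0.0142]] 13.646267495489615 [ 0.55  0.24 -0.21 -0.   -1.13  1.26]
```

```bash
python3 -m inch '[{"rot":[0,0,0],"translation":[-0.006,0.014,0],"grip":1},{"rot":[0,0,1],"translation":[-0.017,0.042,0],"grip":1},{"rot":[0,0,2],"translation":[-0.033,0.08,0],"grip":1},{"rot":[0,0,3],"translation":[-0.052,0.125,0],"grip":1},{"rot":[0,0,4],"translation":[-0.07,0.17,0],"grip":1},{"rot":[0,0,5],"translation":[-0.089,0.215,0],"grip":1},{"rot":[0,0,6],"translation":[-0.108,0.26,0],"grip":1},{"rot":[0,0,7.5],"translation":[-0.124,0.3,0],"grip":1}]' && python3 -c "
from rig import get_obs;import numpy as np
o=get_obs();R=np.array(o['eef_rot']);print(np.degrees(np.arctan2(R[1,0],R[0,0])),R.T@(np.array([.5186,-.2525,0.046])-o['tcp_pos']))"
```

```text
time: 5.92
tcp_pos: [0.5268, -0.1911, 0.23]
eef_rot: [[0.994, 0.106, -0.001], [0.106, -0.994, 0.0], [-0.001, -0.0, -1.0]]
ft_force: [1.5, -0.0, -2.1]
gripper_width: 0.0501
6.079997057994667 [-0.01449084  0.06026451  0.18401948]
```

```bash
python3 -m inch '[{"rot":[0,0,0],"translation":[-0.006,0.025,0],"grip":1},{"rot":[0,0,0],"translation":[-0.011,0.045,0],"grip":1},{"rot":[0,0,0],"translation":[-0.014,0.058,0],"grip":1},{"rot":[0,0,0],"translation":[-0.014,0.06,0],"grip":1},{"rot":[0,0,0],"translation":[-0.014,0.06,0],"grip":1}]'
python3 - <<'E'
from h import *
o=get_obs();w=optics.capture("wrist")[:,:,::-1];t=optics.capture("side")[:,:,::-1]
cv2.imwrite("pics/w3.png",w);cv2.imwrite("pics/s3.png",t)
R=o["eef_rot"];print(R.T@(np.array([.5186,-.2525,.046])-o["tcp_pos"]))
cm=cam("wrist",o)
for y in(-.1,0):
  pass
# expected tray inner corners in the picture
print(proj(cm,box(.5186,-.2525,.107,.2,.13,0,.014)).round(0)[1::2])
E
```

```text
time: 6.55
tcp_pos: [0.5206, -0.2498, 0.2304]
eef_rot: [[0.994, 0.107, -0.0], [0.107, -0.994, 0.0], [-0.0, -0.0, -1.0]]
ft_force: [0.2, 0.3, -2.8]
gripper_width: 0.05
[-0.00224416  0.00247059  0.18438085]
[[379. 260.]
 [272. 260.]
 [388.  86.]
 [264.  86.]]
```

View pics/w3.png

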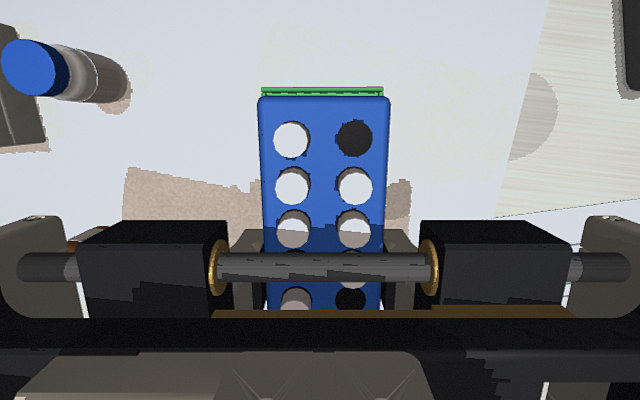

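View pics/s3.png

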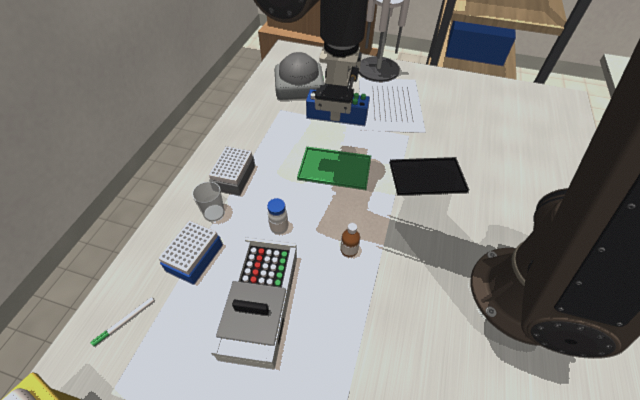

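```bash
python3 -m inch '[{"rot":[0,0,0],"translation":[-0.002,0.002,0.01],"grip":1},{"rot":[0,0,0],"translation":[-0.002,0.002,0.04],"grip":1},{"rot":[0,0,0],"translation":[-0.002,0.002,0.08],"grip":1},{"rot":[0,0,0],"translation":[-0.002,0.002,0.12],"grip":1},{"rot":[0,0,0],"translation":[-0.002,0.002,0.15],"grip":1},{"rot":[0,0,0],"translation":[-0.002,0.002,0.168],"grip":1},{"rot":[0,0,0],"translation":[-0.002,0.002,0.174],"grip":1},{"rot":[0,0,0],"translation":[-0.002,0.002,0.176],"grip":1}]' && python3 -m inch '[{"rot":[0,0,0],"translation":[0,0,0.0015],"grip":1},{"rot":[0,0,0],"translation":[0,0,0.003],"grip":1},{"rot":[0,0,0],"translation":[0,0,0.0045],"grip":1},{"rot":[0,0,0],"translation":[0,0,0.006],"grip":1}]'
```

```text
time: 7.65
tcp_pos: [0.519, -0.2522, 0.0545]
eef_rot: [[0.994, 0.108, -0.0], [0.108, -0.994, -0.0], [-0.0, 0.0, -1.0]]
ft_force: [0.2, -0.3, -1.6]
gripper_width: 0.0501
time: 8.15
tcp_pos: [0.519, -0.2523, 0.0487]
eef_rot: [[0.994, 0.107, 0.0], [0.107, -0.994, -0.0], [0.0, 0.0, -1.0]]
ft_force: [0.3, -0.3, -1.7]
gripper_width: 0.0496
```

```bash
python3 -m inch '[{"rot":[0,0,0],"translation":[0,0,0.001],"grip":1},{"rot":[0,0,0],"translation":[0,0,0.002],"grip":1},{"rot":[0,0,0],"translation":[0,0,0.002],"grip":1}]' && python3 -m inch '[{"rot":[0,0,0],"translation":[0,0,0.0007],"grip":1},{"rot":[0,0,0],"translation":[0,0,0.0007],"grip":1}]'
```

```text
time: 8.52
tcp_pos: [0.5189, -0.2523, 0.0465]
eef_rot: [[0.994, 0.107, -0.0], [0.107, -0.994, 0.0], [-0.0, -0.0, -1.0]]
ft_force: [0.3, 0.5, -3.4]
gripper_width: 0.0499
time: 8.78
tcp_pos: [0.519, -0.2523, 0.0459]
eef_rot: [[0.994, 0.107, 0.0], [0.107, -0.994, -0.0], [0.0, 0.0, -1.0]]
ft_force: [-1.2, 0.0, -2.0]
gripper_width: 0.05
```

```bash
python3 -m inch '[{"rot":[0,0,0],"translation":[0,0,0.0005],"grip":1},{"rot":[0,0,0],"translation":[0,0,0.001],"grip":1},{"rot":[0,0,0],"translation":[0,0,0.001],"grip":1}]'
```

```text
time: 9.15
tcp_pos: [0.5189, -0.2523, 0.0459]
eef_rot: [[0.994, 0.107, 0.0], [0.107, -0.994, -0.0], [0.0, 0.0, -1.0]]
ft_force: [-3.1, 1.2, 9.3]
gripper_width: 0.0497
```

```bash
python3 -m inch '[{"rot":[0,0,0],"translation":[0,0,-0.0006],"grip":1},{"rot":[0,0,0],"translation":[0,0,-0.0006],"grip":-1},{"rot":[0,0,0],"translation":[0,0,-0.0006],"grip":-1},{"rot":[0,0,0],"translation":[0,0,-0.0006],"grip":-1},{"rot":[0,0,0],"translation":[0,0,-0.0006],"grip":-1},{"rot":[0,0,0],"translation":[0,0,-0.0006],"grip":-1}]' && python3 -m inch '[{"rot":[0,0,0],"translation":[0,0,-0.02],"grip":-1},{"rot":[0,0,0],"translation":[0,0,-0.06],"grip":-1},{"rot":[0,0,0],"translation":[0,0,-0.1],"grip":-1},{"rot":[0,0,0],"translation":[0,0,-0.15],"grip":-1},{"rot":[0,0,0],"translation":[0,0,-0.2],"grip":-1},{"rot":[0,0,0],"translation":[0,0,-0.2],"grip":-1}]'
python3 - <<'E'
from h import *
o=get_obs();w=optics.capture("wrist")[:,:,::-1];t=optics.capture("side")[:,:,::-1]
cv2.imwrite("pics/w4.png",w);cv2.imwrite("pics/s4.png",cv2.resize(t[80:240,250:500],(800,512)))
np.save("s4",t);print(o["joints"].round(2))
E
```

```text
time: 9.9
tcp_pos: [0.5189, -0.2523, 0.0454]
eef_rot: [[0.994, 0.107, -0.0], [0.107, -0.994, 0.0], [-0.0, -0.0, -1.0]]
ft_force: [-0.1, 0.2, 0.2]
gripper_width: 0.0868
time: 10.65
tcp_pos: [0.5209, -0.2529, 0.2502]
eef_rot: [[0.994, 0.108, 0.008], [0.108, -0.994, -0.002], [0.008, 0.003, -1.0]]
ft_force: [-0.6, 0.4, -0.9]
gripper_width: 0.0877
[-0.11  0.2  -0.21  0.   -1.15  1.79]
```

View pics/w4.png

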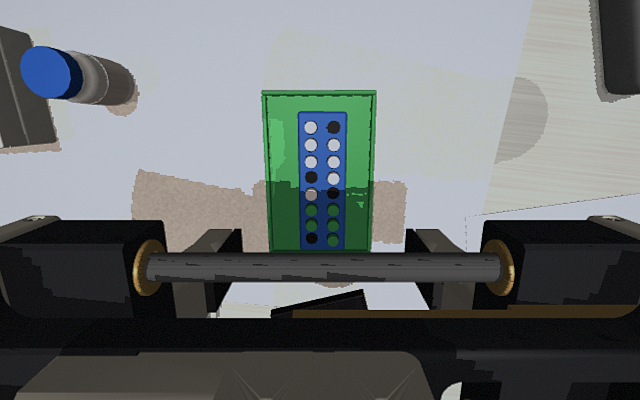

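View pics/s4.png

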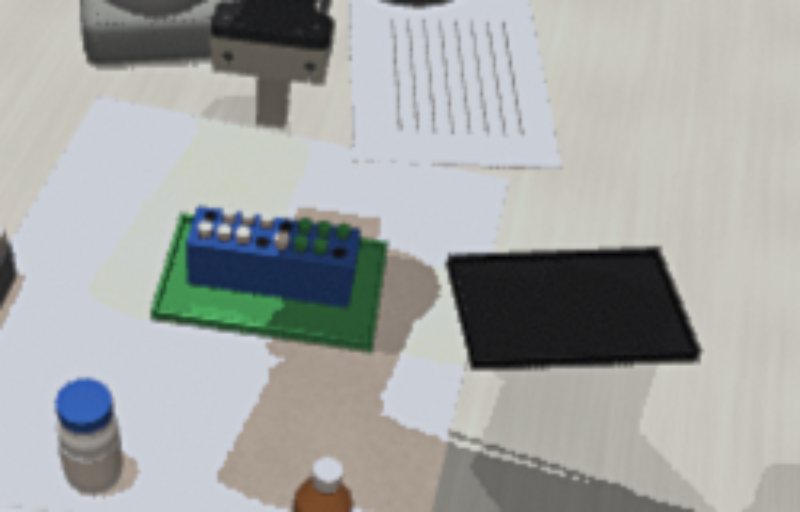

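```bash
python3 -m inch '[{"rot":[0,0,-1],"translation":[0.006,-0.03,0],"grip":-1},{"rot":[0,0,-2],"translation":[0.015,-0.085,0],"grip":-1},{"rot":[0,0,-4],"translation":[0.025,-0.14,0],"grip":-1},{"rot":[0,0,-4],"translation":[0.035,-0.2,0],"grip":-1},{"rot":[0,0,-4],"translation":[0.045,-0.26,0],"grip":-1},{"rot":[0,0,-4],"translation":[0.055,-0.315,0],"grip":-1},{"rot":[0,0,-4],"translation":[0.065,-0.37,0],"grip":-1},{"rot":[0,0,-4],"translation":[0.07,-0.4,0],"grip":-1}]' && python3 -c "
from rig import get_obs;import numpy as np
o=get_obs();R=np.array(o['eef_rot']);print(np.degrees(np.arctan2(R[1,0],R[0,0])),R.T@(np.array([.53,.237,0.25])-o['tcp_pos']))"
```

```text
time: 11.75
tcp_pos: [0.5449, 0.1552, 0.2437]
eef_rot: [[0.984, 0.178, -0.002], [0.178, -0.984, -0.001], [-0.003, 0.001, -1.0]]
ft_force: [0.5, 0.2, 0.3]
gripper_width: 0.0879
10.258502191180634 [-7.67323205e-05 -8.31229967e-02 -6.40300326e-03]
```

```bash
python3 -m inch '[{"rot":[0,0,0],"translation":[-0.003,-0.04,-0.005],"grip":-1},{"rot":[0,0,0],"translation":[-0.006,-0.075,-0.005],"grip":-1},{"rot":[0,0,0],"translation":[-0.006,-0.083,-0.005],"grip":-1},{"rot":[0,0,0],"translation":[-0.006,-0.083,-0.005],"grip":-1},{"rot":[0,0,0],"translation":[-0.006,-0.083,-0.005],"grip":-1}]'
python3 - <<'E'
from h import *
import pickle
o=get_obs();w=optics.capture("wrist")[:,:,::-1]
cv2.imwrite("pics/w5.png",w);pickle.dump(o,open("w5.pkl","wb"))
E
```

```text
time: 12.38
tcp_pos: [0.525, 0.2326, 0.2499]
eef_rot: [[0.984, 0.176, -0.001], [0.176, -0.984, -0.001], [-0.001, 0.001, -1.0]]
ft_force: [-0.6, -0.3, -0.6]
gripper_width: 0.0873
```

View pics/w5.png

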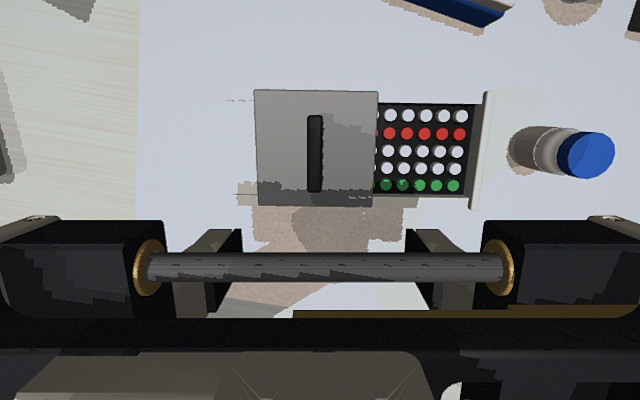

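Run:
```python
from h import *
import pickle
o=pickle.load(open("w5.pkl","rb"));cm=cam("wrist",o)
im=cv2.imread("pics/w5.png");g=im.astype(int).sum(2)
hd=g<100;hd[:,:295]=0;hd[:,335:]=0;hd[:105]=0;hd[200:]=0
for r in range(112,196,8):
    c=np.flatnonzero(hd[r]);print(r,(c[0],c[-1]) if len(c) else None,end=' ')
P=back(cm,[(254,90),(378,92),(373,206),(258,205)],.067);print("\n",P.round(4),P.mean(0).round(4))
e=[P[0]-P[3],P[1]-P[2],P[0]-P[1],P[3]-P[2]];print([(np.linalg.norm(v).round(4),np.degrees(np.arctan2(v[1],v[0])).round(1)) for v in e])
H=back(cm,[(307,115),(323,115),(321,192),(307,192)],.101);print(H.round(4),H.mean(0))
cv2.imwrite("pics/w5z.png",cv2.resize(im[75:220,230:510],None,fx=2.8,fy=2.8,interpolation=cv2.INTER_CUBIC))
```

```text
112 None 120 (np.int64(307), np.int64(321)) 128 (np.int64(307), np.int64(322)) 136 (np.int64(307), np.int64(321)) 144 (np.int64(307), np.int64(322)) 152 (np.int64(307), np.int64(321)) 160 (np.int64(307), np.int64(321)) 168 (np.int64(307), np.int64(321)) 176 (np.int64(307), np.int64(321)) 184 (np.int64(307), np.int64(321)) 192 (np.int64(312), np.int64(319)) 
 [[0.6029 0.3141 0.067 ]
 [0.6221 0.1971 0.067 ]
 [0.5101 0.1772 0.067 ]
 [0.4899 0.2962 0.067 ]] [0.5562 0.2461 0.067 ]
[(np.float64(0.1144), np.float64(9.0)), (np.float64(0.1137), np.float64(10.1)), (np.float64(0.1186), np.float64(99.3)), (np.float64(0.1207), np.float64(99.6))]
[[0.5895 0.2589 0.101 ]
 [0.5919 0.2452 0.101 ]
 [0.5237 0.2349 0.101 ]
 [0.5214 0.2476 0.101 ]] [0.55662765 0.24664673 0.101     ]
```

View pics/w5z.png

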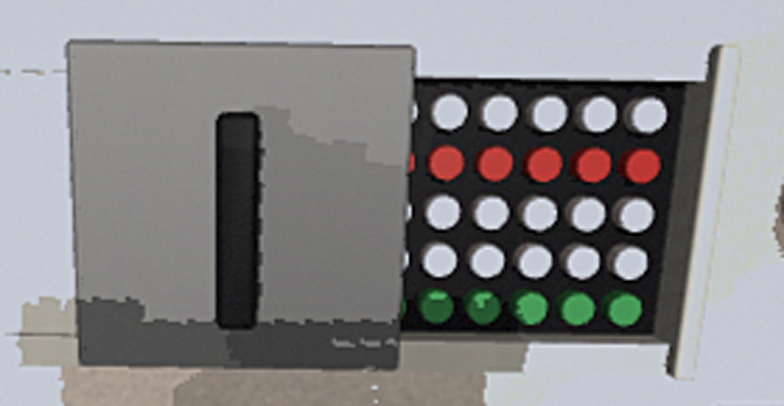

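```bash
python3 -m inch '[{"rot":[0,0,0.6],"translation":[0.017,-0.004,0.01],"grip":-1},{"rot":[0,0,0.6],"translation":[0.033,-0.008,0.05],"grip":-1},{"rot":[0,0,0.6],"translation":[0.033,-0.008,0.09],"grip":-1},{"rot":[0,0,0.6],"translation":[0.033,-0.008,0.125],"grip":-1},{"rot":[0,0,0.6],"translation":[0.033,-0.008,0.145],"grip":-1},{"rot":[0,0,0.6],"translation":[0.033,-0.008,0.151],"grip":-1},{"rot":[0,0,0.6],"translation":[0.033,-0.008,0.151],"grip":-1}]'
python3 - <<'E'
from h import *
import pickle
o=get_obs();w=optics.capture("wrist")[:,:,::-1]
cv2.imwrite("pics/w6.png",w)
R=o["eef_rot"];print(np.degrees(np.arctan2(R[1,0],R[0,0])),R.T@(np.array([.5564,.2464,.099])-o["tcp_pos"]))
E
```

```text
time: 13.3
tcp_pos: [0.5566, 0.247, 0.0992]
eef_rot: [[0.986, 0.166, -0.0], [0.166, -0.986, -0.0], [-0.0, 0.0, -1.0]]
ft_force: [0.3, 0.3, 0.7]
gripper_width: 0.0876
9.527500411545915 [-0.00031496  0.00060523  0.00019945]
```

View pics/w6.png

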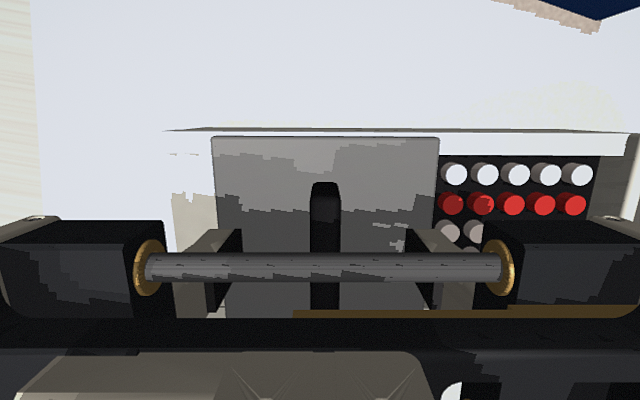

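```bash
python3 -m inch '[{"rot":[0,0,0],"translation":[0,0,0],"grip":1},{"rot":[0,0,0],"translation":[0,0,0],"grip":1},{"rot":[0,0,0],"translation":[0,0,0],"grip":1},{"rot":[0,0,0],"translation":[0,0,0],"grip":1},{"rot":[0,0,0],"translation":[0,0,0],"grip":1},{"rot":[0,0,0],"translation":[0,0,0],"grip":1},{"rot":[0,0,0],"translation":[0,0,0],"grip":1},{"rot":[0,0,0],"translation":[0,0,0],"grip":1}]'
```

```text
time: 14.35
tcp_pos: [0.5561, 0.2471, 0.0994]
eef_rot: [[0.986, 0.166, -0.0], [0.166, -0.986, -0.0], [-0.0, 0.0, -1.0]]
ft_force: [0.3, -0.8, -0.0]
gripper_width: 0.0138
```

```bash
python3 -m inch '[{"rot":[0,0,0],"translation":[0,0.003,0],"grip":1},{"rot":[0,0,0],"translation":[0,0.009,0],"grip":1},{"rot":[0,0,0],"translation":[0,0.017,0],"grip":1},{"rot":[0,0,0],"translation":[0,0.025,0],"grip":1},{"rot":[0,0,0],"translation":[0,0.033,0],"grip":1},{"rot":[0,0,0],"translation":[0,0.041,0],"grip":1},{"rot":[0,0,0],"translation":[0,0.047,0],"grip":1},{"rot":[0,0,0],"translation":[0,0.05,0],"grip":1}]'
```

```text
time: 15.35
tcp_pos: [0.5643, 0.1973, 0.0994]
eef_rot: [[0.986, 0.166, -0.0], [0.166, -0.986, -0.0], [-0.0, 0.0, -1.0]]
ft_force: [-3.4, 1.8, 1.0]
gripper_width: 0.0137
```

```bash
python3 -m inch '[{"rot":[0,0,0],"translation":[0,0.004,0],"grip":1},{"rot":[0,0,0],"translation":[0,0.01,0],"grip":1},{"rot":[0,0,0],"translation":[0,0.017,0],"grip":1},{"rot":[0,0,0],"translation":[0,0.024,0],"grip":1},{"rot":[0,0,0],"translation":[0,0.031,0],"grip":1},{"rot":[0,0,0],"translation":[0,0.037,0],"grip":1},{"rot":[0,0,0],"translation":[0,0.041,0],"grip":1},{"rot":[0,0,0],"translation":[0,0.042,0],"grip":1}]'; python3 -m inch '[{"rot":[0,0,0],"translation":[0,0.001,0],"grip":1},{"rot":[0,0,0],"translation":[0,0.002,0],"grip":1},{"rot":[0,0,0],"translation":[0,0.003,0],"grip":1},{"rot":[0,0,0],"translation":[0,0.004,0],"grip":1},{"rot":[0,0,0],"translation":[0,0.005,0],"grip":1},{"rot":[0,0,0],"translation":[0,0.006,0],"grip":1}]'
```

```text
time: 16.35
tcp_pos: [0.571, 0.1558, 0.0994]
eef_rot: [[0.986, 0.166, -0.001], [0.166, -0.986, -0.0], [-0.001, 0.0, -1.0]]
ft_force: [-5.4, 1.8, 3.2]
gripper_width: 0.0139
time: 17.1
tcp_pos: [0.572, 0.1502, 0.0994]
eef_rot: [[0.986, 0.166, -0.001], [0.166, -0.986, -0.0], [-0.001, 0.0, -1.0]]
ft_force: [-6.5, 0.7, 4.2]
gripper_width: 0.0141
```

```bash
python3 -m inch '[{"rot":[0,0,0],"translation":[-0.0005,0.001,0],"grip":1},{"rot":[0,0,0],"translation":[-0.0005,0.002,0],"grip":1},{"rot":[0,0,0],"translation":[-0.0005,0.003,0],"grip":1},{"rot":[0,0,0],"translation":[-0.0005,0.004,0],"grip":1},{"rot":[0,0,0],"translation":[-0.0005,0.005,0],"grip":1},{"rot":[0,0,0],"translation":[-0.0005,0.006,0],"grip":1}]';  python3 -m inch '[{"rot":[0,0,0],"translation":[0,0.001,0],"grip":1},{"rot":[0,0,0],"translation":[0,0.002,0],"grip":1},{"rot":[0,0,0],"translation":[0,0.003,0],"grip":1},{"rot":[0,0,0],"translation":[0,0.004,0],"grip":1}]'
```

```text
time: 17.85
tcp_pos: [0.5726, 0.1461, 0.0994]
eef_rot: [[0.986, 0.166, 0.0], [0.166, -0.986, 0.002], [0.001, -0.002, -1.0]]
ft_force: [-10.1, 13.4, 3.1]
gripper_width: 0.0134
time: 18.35
tcp_pos: [0.5727, 0.1459, 0.0994]
eef_rot: [[0.986, 0.166, 0.001], [0.166, -0.986, 0.007], [0.002, -0.007, -1.0]]
ft_force: [-17.5, 31.7, 3.8]
gripper_width: 0.0139
```

```bash
python3 -m inch '[{"rot":[0,0,0],"translation":[-0.0008,-0.0015,0],"grip":1},{"rot":[0,0,0],"translation":[-0.0015,-0.003,0],"grip":1},{"rot":[0,0,0],"translation":[-0.0015,-0.004,0],"grip":1},{"rot":[0,0,0],"translation":[-0.0015,-0.004,0],"grip":1}]'
```

```text
time: 18.85
tcp_pos: [0.5725, 0.1462, 0.0994]
eef_rot: [[0.986, 0.167, 0.002], [0.167, -0.986, 0.002], [0.003, -0.002, -1.0]]
ft_force: [-1.4, 7.8, -1.9]
gripper_width: 0.0139
```

Run:
```python
from h import *
w=optics.capture("wrist")[:,:,::-1];s=optics.capture("top")[:,:,::-1]
cv2.imwrite("pics/w7.png",w);cv2.imwrite("pics/t7.png",cv2.resize(s[120:260,150:350],(800,560)))
```

```text
(no output)
```

View pics/w7.png

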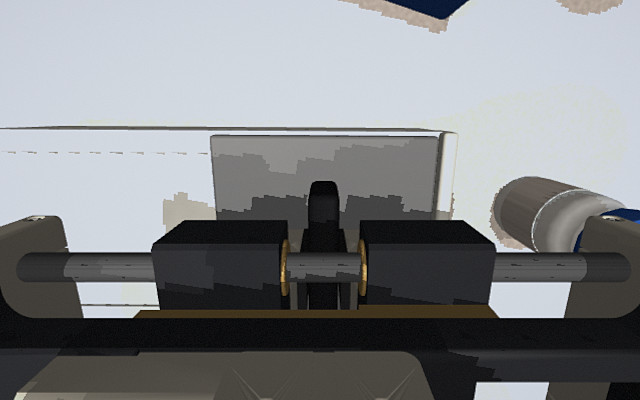

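```bash
python3 -m inch '[{"rot":[0,0,0],"translation":[0,0,0],"grip":-1},{"rot":[0,0,0],"translation":[0,0,0],"grip":-1},{"rot":[0,0,0],"translation":[0,0,0],"grip":-1},{"rot":[0,0,0],"translation":[0,0,0],"grip":-1},{"rot":[0,0,0],"translation":[0,0,0],"grip":-1},{"rot":[0,0,0],"translation":[0,0,0],"grip":-1},{"rot":[0,0,0],"translation":[0,0,0],"grip":-1}]'; python3 -m inch '[{"rot":[0,0,0],"translation":[0,0,-0.02],"grip":-1},{"rot":[0,0,0],"translation":[0,0,-0.06],"grip":-1},{"rot":[0,0,0],"translation":[0,0,-0.11],"grip":-1},{"rot":[0,0,0],"translation":[0,0,-0.15],"grip":-1},{"rot":[0,0,0],"translation":[0,0,-0.15],"grip":-1},{"rot":[0,0,0],"translation":[0,0,-0.15],"grip":-1}]'
python3 - <<'E'
from h import *
import pickle
o=get_obs();w=optics.capture("wrist")[:,:,::-1];s=optics.capture("top")[:,:,::-1]
pickle.dump(o,open("w8.pkl","wb"))
cv2.imwrite("pics/w8.png",w);cv2.imwrite("pics/t8.png",s)
E
```

```text
time: 19.82
tcp_pos: [0.5714, 0.1443, 0.0995]
eef_rot: [[0.986, 0.166, 0.0], [0.166, -0.986, -0.0], [0.0, 0.0, -1.0]]
ft_force: [-0.7, 0.3, -0.0]
gripper_width: 0.0782
time: 20.58
tcp_pos: [0.571, 0.1443, 0.2491]
eef_rot: [[0.986, 0.166, -0.0], [0.166, -0.986, 0.0], [-0.0, -0.0, -1.0]]
ft_force: [-0.2, 0.2, -0.4]
gripper_width: 0.0876
```

View pics/w8.png

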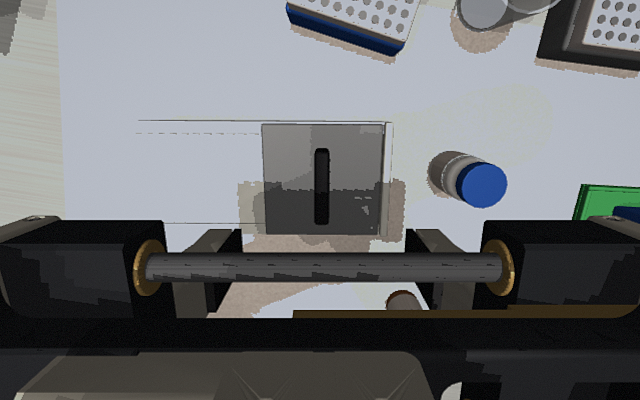

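View pics/t8.png

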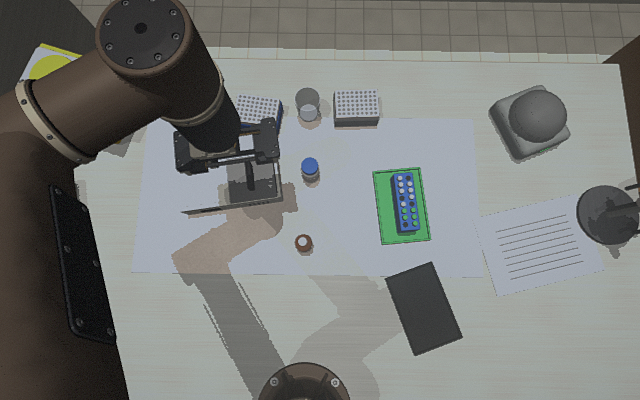

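Run:
```python
from h import *
import pickle
o=pickle.load(open("w8.pkl","rb"));cm=cam("wrist",o);im=cv2.imread("pics/w8.png")
g=im.astype(int).sum(2);hd=g<100;hd[:,:305]=0;hd[:,340:]=0;hd[:145]=0;hd[226:]=0
ys,xs=np.nonzero(hd);H=back(cm,[(np.median(xs)+.5,(ys.min()+ys.max())/2)],.101)[0];print(H,ys.min(),ys.max())
a=np.radians(9.5);print("travel",(np.array([.5566,.2466])-H[:2])@[-np.sin(a),np.cos(a)])
P=back(cm,[(383.5,180),(392,180)],.067);print(P)
cv2.imwrite("pics/w8z.png",cv2.resize(im[110:245,350:410],None,fx=4.4,fy=4.4,interpolation=cv2.INTER_NEAREST))
```

```text
[0.57570078 0.14721586 0.101     ] 148 224
travel 0.10117368806534152
[[0.58487257 0.08452161 0.067     ]
 [0.58632433 0.07593451 0.067     ]]
```

View pics/w8z.png

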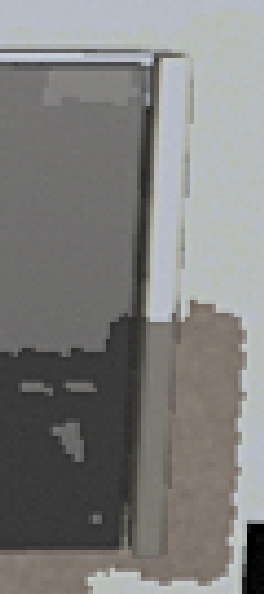

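```bash
python3 -m inch '[{"rot":[0,0,0],"translation":[0.003,-0.03,0],"grip":1},{"rot":[0,0,0],"translation":[0.003,-0.05,0],"grip":1},{"rot":[0,0,0],"translation":[0.003,-0.05,0.03],"grip":1},{"rot":[0,0,0],"translation":[0.003,-0.05,0.06],"grip":1},{"rot":[0,0,0],"translation":[0.003,-0.05,0.09],"grip":1},{"rot":[0,0,0],"translation":[0.003,-0.05,0.12],"grip":1},{"rot":[0,0,0],"translation":[0.003,-0.05,0.145],"grip":1},{"rot":[0,0,0],"translation":[0.003,-0.05,0.149],"grip":1}]'; python3 -m inch '[{"rot":[0,0,0],"translation":[0,0,0],"grip":1},{"rot":[0,0,0],"translation":[0,0.005,0],"grip":1},{"rot":[0,0,0],"translation":[0,0.01,0],"grip":1},{"rot":[0,0,0],"translation":[0,0.013,0],"grip":1},{"rot":[0,0,0],"translation":[0,0.015,0],"grip":1},{"rot":[0,0,0],"translation":[0,0.016,0],"grip":1}]'
python3 - <<'E'
from h import *
w=optics.capture("wrist")[:,:,::-1];cv2.imwrite("pics/w9.png",w)
E
```

```text
time: 21.68
tcp_pos: [0.5647, 0.1936, 0.0982]
eef_rot: [[0.986, 0.166, -0.004], [0.166, -0.986, -0.003], [-0.004, 0.002, -1.0]]
ft_force: [-0.8, 1.1, 0.8]
gripper_width: 0.0131
time: 22.42
tcp_pos: [0.5688, 0.1782, 0.1006]
eef_rot: [[0.986, 0.166, 0.0], [0.166, -0.986, 0.0], [0.0, -0.0, -1.0]]
ft_force: [0.1, -0.3, 0.7]
gripper_width: 0.0001
```

View pics/w9.png

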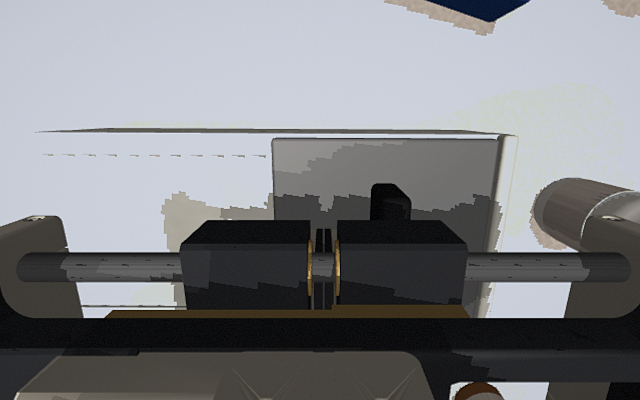

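```bash
python3 -m inch '[{"rot":[0,0,0],"translation":[0,0.001,0],"grip":1},{"rot":[0,0,0],"translation":[0,0.002,0],"grip":1},{"rot":[0,0,0],"translation":[0,0.003,0],"grip":1},{"rot":[0,0,0],"translation":[0,0.004,0],"grip":1},{"rot":[0,0,0],"translation":[0,0.005,0],"grip":1},{"rot":[0,0,0],"translation":[0,0.006,0],"grip":1}]'; python3 -m inch '[{"rot":[0,0,0],"translation":[0,0.0005,0],"grip":1},{"rot":[0,0,0],"translation":[0,0.001,0],"grip":1},{"rot":[0,0,0],"translation":[0,0.0015,0],"grip":1},{"rot":[0,0,0],"translation":[0,0.002,0],"grip":1}]'
```

```text
time: 23.22
tcp_pos: [0.5697, 0.1724, 0.1005]
eef_rot: [[0.986, 0.166, 0.0], [0.166, -0.986, -0.0], [0.0, 0.0, -1.0]]
ft_force: [-0.5, 0.4, -0.9]
gripper_width: 0.0004
time: 23.72
tcp_pos: [0.5701, 0.1706, 0.1005]
eef_rot: [[0.986, 0.166, 0.0], [0.166, -0.986, 0.0], [0.0, -0.0, -1.0]]
ft_force: [-1.1, 2.8, -1.7]
gripper_width: 0.0007
```

```bash
python3 -m inch '[{"rot":[0,0,0],"translation":[0,0.0005,0],"grip":1},{"rot":[0,0,0],"translation":[0,0.001,0],"grip":1},{"rot":[0,0,0],"translation":[0,0.0015,0],"grip":1}]'; python3 -m inch '[{"rot":[0,0,0],"translation":[0,0.0005,0],"grip":1},{"rot":[0,0,0],"translation":[0,0.001,0],"grip":1},{"rot":[0,0,0],"translation":[0,0.0015,0],"grip":1}]'
```

```text
time: 24.1
tcp_pos: [0.5702, 0.1703, 0.1005]
eef_rot: [[0.986, 0.166, 0.0], [0.166, -0.986, 0.002], [0.001, -0.002, -1.0]]
ft_force: [-3.3, 9.0, -0.3]
gripper_width: 0.0004
time: 24.48
tcp_pos: [0.5703, 0.1702, 0.1005]
eef_rot: [[0.986, 0.166, 0.001], [0.166, -0.986, 0.004], [0.001, -0.003, -1.0]]
ft_force: [-6.7, 16.1, 1.8]
gripper_width: 0.0006
```

```bash
python3 -m inch '[{"rot":[0,0,0],"translation":[0,-0.01,0],"grip":1},{"rot":[0,0,0],"translation":[0,-0.022,0],"grip":1},{"rot":[0,0,0],"translation":[0,-0.022,-0.03],"grip":1},{"rot":[0,0,0],"translation":[0,-0.022,-0.08],"grip":1},{"rot":[0,0,0],"translation":[0,-0.06,-0.13],"grip":1},{"rot":[0,0,0],"translation":[0,-0.12,-0.15],"grip":1},{"rot":[0,0,0],"translation":[0,-0.18,-0.15],"grip":1},{"rot":[0,0,0],"translation":[0,-0.22,-0.15],"grip":1}]';  python3 -m inch '[{"rot":[0,0,0],"translation":[-0.03,-0.03,0],"grip":1},{"rot":[0,0,0],"translation":[-0.05,-0.06,0],"grip":1},{"rot":[0,0,0],"translation":[-0.05,-0.06,0],"grip":1},{"rot":[0,0,0],"translation":[-0.05,-0.06,0],"grip":1}]';python3 - <<'E'
from h import *
s=optics.capture("top")[:,:,::-1];cv2.imwrite("pics/t10.png",cv2.resize(s[80:330,160:480],(768,600)))
s=optics.capture("side")[:,:,::-1];cv2.imwrite("pics/s10.png",s)
E
```

```text
time: 25.48
tcp_pos: [0.5333, 0.3871, 0.2508]
eef_rot: [[0.986, 0.167, 0.001], [0.167, -0.986, 0.0], [0.001, -0.0, -1.0]]
ft_force: [-0.4, -0.3, -0.8]
gripper_width: 0.0004
time: 25.98
tcp_pos: [0.4747, 0.4352, 0.2504]
eef_rot: [[0.986, 0.167, 0.0], [0.167, -0.986, -0.001], [-0.0, 0.001, -1.0]]
ft_force: [0.7, 0.4, -0.2]
gripper_width: 0.0006
```

View pics/t10.png

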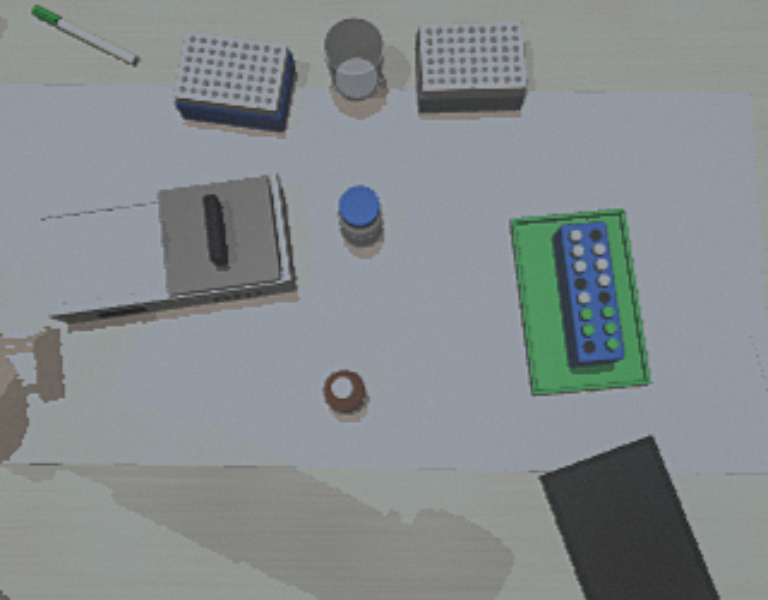

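View pics/s10.png

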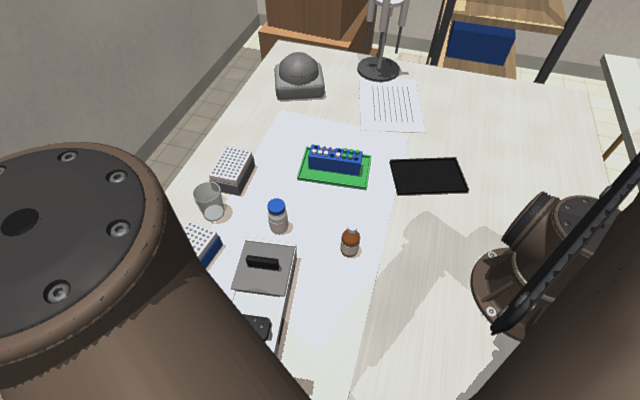

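The pictures show the cover over the well against the lip, the rack flat inside the green tray, and the bottles, tip boxes and beaker where they were. The arm is clear.

```bash
python3 -c "
from rig import workorder;print(workorder.sign_off())"
```

```text
the job is handed in; nothing more can be done
None
```

I moved the rack into the green tray and slid the cover shut. The job was handed in at about 26 s of the 64 s allowed.

- **Rack:** I gripped it across its 50 mm width, lifted it upright and carried it over the bottles. I lowered it until it touched the tray floor (peak reading 9 N), then released it. The top, side and wrist pictures show it standing flat inside the green tray, with its long axis along the tray's; the black tray was ignored.
- **Cover:** I slid it by its handle at low speed, finishing in 1 mm steps, to a hard stop after about 102 mm of travel. The arm kept pressing at the stop and peaked at about 36 N in total, then I eased off and let go.
- **Shut check:** I pushed the handle again with closed fingers and it did not move more than a fraction of a millimetre at about 17 N.
- **Disagreement:** The camera puts the handle's travel at 101 mm, the arm at about 102.5 mm, and its position about 2 mm off where a shut cover should be. That is within pixel error. A thin dark strip, 2–3 mm at most, shows between the plate and the lip; I took it as clearance by design, because the cover was hard against its stop.
- **Bystanders:** The bottles, tip boxes and beaker look unmoved in the last pictures, and the arm was clear of everything.

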